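Open the wall box and unscrew the dosing pot's cap

ROBOT

A 6-joint arm with a two-finger parallel gripper is mounted at the origin on the work surface. World frame = base frame: x ahead of the robot, y to its left, z up, the work surface at z = 0. Lengths are in m, angles in rad, forces in N, time in s.
With the tool pointing down it reaches from about 0.35 to 0.925 m from the base axis. Payload 6.4 kg.
Tool frame: the origin (TCP) lies between the finger pads; the fingertips stand 19 mm ahead of it and the grasp point (between the pads) is the TCP; z points along the fingers, y is the line along which they close (so a half turn about z gives the same grasp; the last joint's range is limited). The gripper opens to 85 mm and grips with 20 to 120 N. Pads are 22 mm wide; open, the fingers measure 114 mm over their backs; the gripper's body (76 mm by 85 mm) begins 54 mm behind the grasp point. The pads swing forward as they close: fully open they stand 13 mm farther back than shut.
Start: joints at [1.052, 0.245, 1.558, -0, 1.339, -0.174], TCP at [0.22, 0.612, 0.25] pointing down, gripper open.
Joint ranges: [-3.13, 3.13], [-1.02, 2.26], [0.13, 2.54], [-0.95, 4.09], [0.21, 2.88], [-2.74, 2.74]. Speed limits (rad/s): [2.57, 2.57, 3.14, 3.14, 3.14, 3.14].

INTERFACE

Orientations are given as a unit quaternion [w, x, y, z].
In Python, from plant import reach, move_linear, move_joints, let_go, gripper_close, pause, ik, get_obs, capture, camera_params, MotionError, hand_in gives the robot as it stands. Calls block until the motion is done:
- reach(position, orientation): joint-space move of the TCP to a pose.
- move_linear(position, attitude=None, feed=0.15): straight line of the TCP; attitude=None keeps the orientation; feed is the mean speed in m/s.
- move_joints(angles): joint-space move.
- let_go() and gripper_close(): open the fingers fully, or close them until they stop; the grip force is fixed at half the most.
- pause(seconds).
- ik(position, orientation): joint angles nearest the present ones, or None.
- get_obs(): the state.
- capture(name): name is "scene" or "top" or "wrist"; returns the picture (420x560x3 uint8, blue, green, red); there is no depth.
- camera_params(name): a dict with "vfov" (degrees; the focal length in pixels is half the picture's height over the tangent of half this angle, whatever the lens; pixels are square), "cx", "cy" (the principal point, pixels), "world_from_camera" (4x4, takes a point from camera to world coordinates). Camera axes: x right, y down, z forward; pixel columns grow to the right and rows downward; lengths in m; the calibration is good to about 2 mm. A picture is of the moment at which its call begins: read the wrist's pose just before it. camera_params takes no time and is no camera call; for the wrist camera it gives the pose at the moment of the call.
A pose or a line that the arm cannot do raises MotionError and nothing moves.
- hand_in(): hands the job in; it is judged then, once.
The state is a dict: "time": time; "joint_positions": joint angles; "qvel": joint speeds; "joint_efforts": joint torques, N m; "position": TCP position; "eef_rot": TCP orientation; "wrist_force": force on the tool from outside, world axes, zero at the start; "moment": the same for the moment, N m; "opening": finger opening in m; "finger_force": force on a finger pad.
Only numpy, scipy, OpenCV 4.12 (cv2) and the standard library are available. Lean on these libraries where they do the work, as an engineer would, in place of code of your own. Each camera call takes 0.05 s, during which the arm holds its last target. There are 200 camera calls.

TASK

Swing the hatch door of the steel wall box fully open and leave it open, then unscrew the tight black cap of the square dosing pot inside, leaving the pot down in its cradle, which keeps it from turning. Once the thread lets go, lift the cap and finish still holding it, level and steady in the gripper, two or three centimetres clear above the pot's neck; do not put it down. Leave the brass valve in the box and the fittings and tools on the bench alone.

Things in the scene. Friction and masses are not known exactly. Their poses are not given: they have to be found in the camera images.
- wallbox: White steel wall box lying on its back on the bench, fixed: 360 (its x) x 240 (its y) x 118 mm high, open at the top, walls and floor 6 mm. Origin: centre of its underside; z up. Two 18 mm copper pipes run low (below 45 mm) along its two long inner walls.
- door (a joint): Angle of the box's hatch door (rad): 0 shut (flat over the box), it starts at 0 to 0.2 (ajar), 1.57 upright, 2.0 its end stop, leaning back beyond the box's +y wall. The hinge runs along the box's x axis. Turning it takes up to 1.2 N m; the stiff hinge keeps it at any angle. The door is a 360 x 240 x 8 mm white panel, 0.4 kg; shut, its outer face is 128 mm above the bench.
- door_handle (a point): Middle of the door's handle: a round steel bar, 10 mm thick, 110 mm long, parallel to the hinge (box x), its centre 35 mm off the door's outer face and 25 mm in from the free edge. Shut, it lies at (0, -95, 163) mm in the box's frame; it moves with the door.
- door_hinge (a point): Middle of the hinge line, at (0, 120, 118) mm in the box's frame, fixed to the box. With the door shut the handle is 215 mm from it towards the box's -y and 45 mm above it. Opening turns the door about the box's -x axis: the handle rises, then goes over to +y.
- cradle: Dark steel square cradle, 90 x 90 x 45 mm, wall and floor 5.5 mm, fixed to the box's floor near one end of the box; its square recess is 79 mm wide and stops the pot from turning more than a few degrees. Origin: centre of its underside.
- pot: Grey square dosing pot, 76 x 76 x 60 mm, standing loose in the cradle (it can only be lifted out), 0.6 kg. A round shoulder (60 mm across) goes up to 65 mm and a 40 mm neck with a two-start coarse thread up to 95 mm. Origin: centre of its underside, z up. A spring seal in the neck presses on the cap.
- cap: Black ribbed round screw cap, 60 mm diameter, 28 mm high, 0.06 kg, a thin grey line along its own x axis across the top. Origin: centre of the skirt's lower rim, z up; screwed on, this is 71 mm above the pot's underside and the cap's top 111 mm above the bench, below the open box's rim. Unscrews anticlockwise seen from above, with up to about 0.6 N m.
- pot_neck (a point): Centre of the neck's mouth, 95 mm above the pot's underside, x and y along the pot's. Thread: let phi be the cap's yaw relative to the pot, modulo pi (two starts). It starts at 0.1 to 0.9 rad; turned, the cap rises up to 3 mm; it has let go at 2.25, lifts straight off from 2.3 to 2.6, and a stop blocks it at 2.7. Pulled up earlier, it lifts the pot along.
- valve: Bystander: brass angle valve with a round red handwheel on top, 52 mm wide, 88 mm high, standing loose on the box's floor near the other end of the box, about 160 mm from the pot. Origin: centre of its underside.
- wrench: Bystander: steel wrench, 200 mm long, lying on the bench to the left of the box.
- tee: Bystander: brass pipe tee, 70 mm long, 34 mm high, on the bench to the right of the box. Origin: centre of its underside.

How it is judged:
By the outcome, as a careful person would: the job done as asked, in the order asked, and still so for the second after the job is handed in, while the arm keeps its last pose, push and grip.
It also fails if it takes over 64 s, if anything falls off the work surface, if the arm or the gripper's body presses on something with over 40 N, if the wrist force passes 120 N, or if a joint passes its speed limit or range.

## Working session

There is one attempt and no reset: what is moved stays moved. The work goes in short steps, each a Python script; the robot and the scene stay as the last script left them, time stands still between calls to the robot, and variables do not carry over. Pictures are saved under pics/ and viewed, at most 10 in all, crops included, and the job is handed in when it is done.

```bash
ls; mkdir -p pics; python3 - <<'E'
from plant import *
import cv2,numpy as np
for n in("scene","top"):
    p=camera_params(n);print(n,p["vfov"],p["cx"],p["cy"],np.round(p["world_from_camera"],4).tolist(), [k for k in p])
    cv2.imwrite(f"pics/{n}0.png",capture(n))
print(get_obs())
E
```

```text
pics
scene 52.38173194765727 279.0076224318732 198.71029744047186 [[0.8613, 0.3324, -0.3842, 1.0336], [0.508, -0.5497, 0.6631, -0.7588], [0.0092, -0.7664, -0.6423, 0.8523], [0.0, 0.0, 0.0, 1.0]] ['vfov', 'cx', 'cy', 'world_from_camera']
top 44.17057537063317 281.5142467224027 214.9772862762546 [[0.0303, -0.9764, 0.2138, 0.2498], [-0.9995, -0.0299, 0.0054, -0.0109], [0.0011, -0.2138, -0.9769, 1.665], [0.0, 0.0, 0.0, 1.0]] ['vfov', 'cx', 'cy', 'world_from_camera']
{'time': 0.1, 'joint_positions': array([ 1.05189266e+00,  2.45736159e-01,  1.55892227e+00,  2.24568537e-06,
        1.33868874e+00, -1.74085156e-01]), 'qvel': array([ 0.00153118, -0.00076677, -0.00509968,  0.00057341, -0.00096046,
        0.00022011]), 'joint_efforts': array([ 2.92690329e-04, -4.30669606e+01, -3.27130687e+01, -1.25333627e-04,
        2.74256636e-03, -1.14655882e-05]), 'position': array([0.21946121, 0.6113233 , 0.24927944]), 'eef_rot': array([-2.98946661e-04,  1.71556572e-01,  9.85173880e-01, -8.24750487e-04]), 'wrist_force': array([ 0.20181202, -0.45312995, -0.14362212]), 'moment': array([-0.01227205,  0.02925438,  0.0239562 ]), 'finger_force': 0.0, 'opening': 0.08534104084585001}
```

View pics/scene0.png

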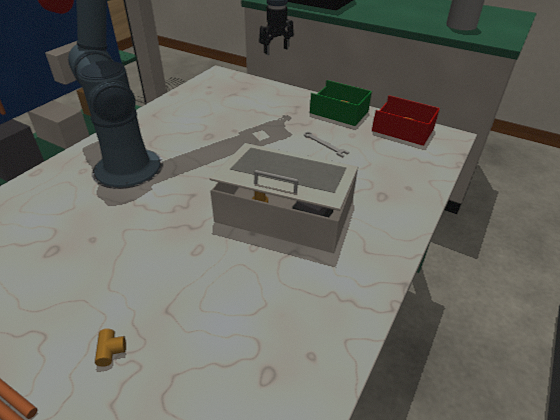

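View pics/top0.png

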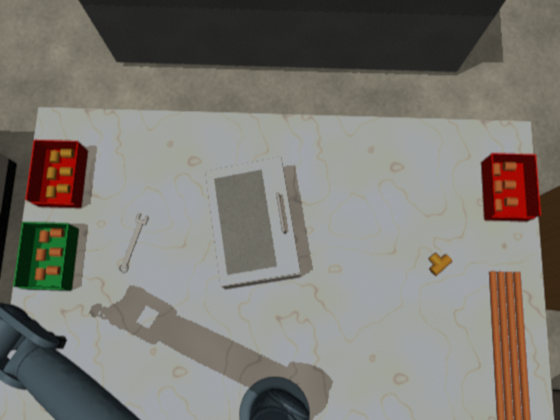

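```bash
python3 - <<'E'
import cv2,numpy as np
t=cv2.imread("pics/top0.png")[150:295,200:312];s=cv2.imread("pics/scene0.png")[140:265,205:362]
a=cv2.resize(t,None,fx=4,fy=4,interpolation=cv2.INTER_CUBIC)
b=cv2.resize(s,None,fx=2.2,fy=2.2,interpolation=cv2.INTER_CUBIC)
print(a.shape,b.shape)
c=np.zeros((580,800,3),np.uint8);c[:580,:448]=a;c[:b.shape[0],450:450+b.shape[1]]=b[:,:350]
c=cv2.convertScaleAbs(c,alpha=1.3)
cv2.imwrite("pics/crop.png",c)
E
```

```text
(580, 448, 3) (275, 345, 3)
```

View pics/crop.png

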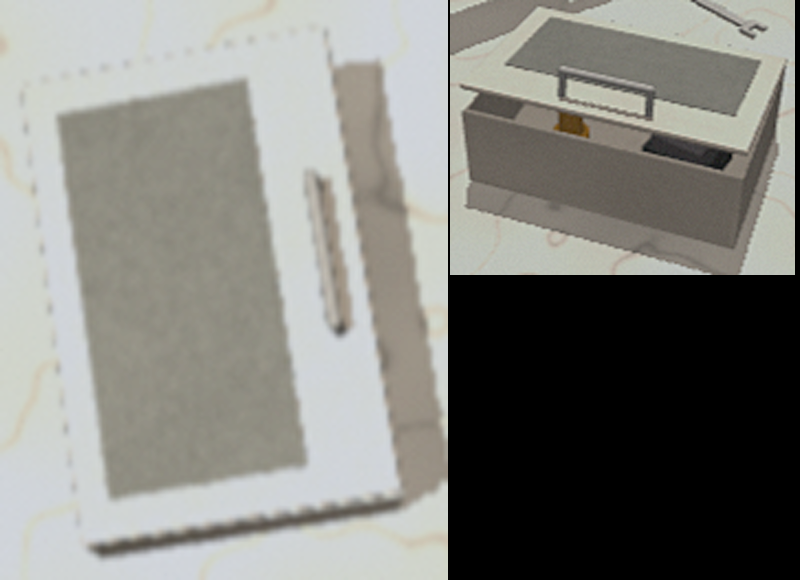

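```bash
cat > h.py <<'E'
from plant import *
import numpy as np,cv2
def P(n,par=None):
    p=par or camera_params(n);f=210/np.tan(np.radians(p["vfov"])/2)
    K=np.array([[f,0,p["cx"]],[0,f,p["cy"]],[0,0,1]]);return K,np.array(p["world_from_camera"])
def ray(n,uv,par=None):
    K,T=P(n,par);d=T[:3,:3]@np.linalg.inv(K)@[uv[0],uv[1],1];return T[:3,3],d/np.linalg.norm(d)
def onz(n,uv,z,par=None):
    c,d=ray(n,uv,par);return c+d*(z-c[2])/d[2]
def tri(rays):
    A=0;b=0
    for c,d in rays:
        M=np.eye(3)-np.outer(d,d);A=A+M;b=b+M@c
    x=np.linalg.solve(A,b);return x,max(np.linalg.norm((np.eye(3)-np.outer(d,d))@(x-c)) for c,d in rays)
E
python3 - <<'E'
from h import *
t=lambda u,v:(200+(u+.5)/4-.5,150+(v+.5)/4-.5)
s=lambda u,v:(205+(u-450)/2.2,140+v/2.2)
for n,a,b in [("handle -x",(341,328),(560,69)),("handle +x",(314,174),(653,92)),("free+x",(326,30),(745,152)),("hinge+x",(25,85),(785,62)),("hinge-x",(88,545),(538,10)),("free-x",(400,495),(455,83))]:
    # choose by test of both pairings
    for m,bb in (("",b),):
        x,e=tri([ray("top",t(*a)),ray("scene",s(*bb))]);print(n,x.round(4),round(e,4))
print(onz("scene",s(735,246),0).round(4),onz("scene",s(467,190),0).round(4))
E
```

```text
handle -x [ 0.5254 -0.0127  0.1893] 0.0021
handle +x [0.6402 0.0099 0.1861] 0.0012
free+x [0.7629 0.0046 0.1534] 0.0009
hinge+x [0.721  0.2371 0.1193] 0.0005
hinge-x [0.3684 0.1695 0.1196] 0.0013
free-x [ 0.4068 -0.0616  0.1544] 0.0013
[0.7665 0.006  0.    ] [ 0.4235 -0.0844  0.    ]
```

```bash
cat >> h.py <<'E'
from scipy.spatial.transform import Rotation as R
YAW=0.187
BX=np.array([np.cos(YAW),np.sin(YAW),0]);BY=np.array([-np.sin(YAW),np.cos(YAW),0]);Z=np.array([0,0,1.])
HINGE=np.array([0.544,0.2030,0.118])
def quat(zax,yax):
    r=R.from_matrix(np.column_stack([np.cross(yax,zax),yax,zax]));return r.as_quat(scalar_first=True)
def hpos(th): return HINGE+BY*(-.215*np.cos(th)+.045*np.sin(th))+Z*(.215*np.sin(th)+.045*np.cos(th))
def hq(tau,s=1):
    r=R.from_rotvec(-BX*tau);return quat(r.apply(-Z),r.apply(BY*s))
E
python3 - <<'E'
from h import *
np.set_printoptions(precision=2,suppress=True)
print(hpos(.13))
for s in(1,-1):
    for th in (.13,.7,1.2,1.6,2.0):
        for tau in (0,.6*th,.8*th,th): 
            print(s,th,round(tau,2),ik(hpos(th),hq(tau,s)))
E
```

```text
[ 0.58 -0.    0.19]
1 0.13 0 [-0.2   0.15  1.78 -0.    1.21 -1.95]
1 0.13 0.08 [-0.17  0.14  1.79 -0.08  1.18 -1.89]
1 0.13 0.1 [-0.16  0.14  1.79 -0.11  1.17 -1.87]
1 0.13 0.13 [-0.15  0.14  1.8  -0.13  1.17 -1.85]
1 0.7 0 [-0.08  0.03  1.72 -0.    1.39 -1.83]
1 0.7 0.42 [ 0.09  0.05  1.73 -0.43  1.33 -1.57]
1 0.7 0.56 [ 0.14  0.08  1.74 -0.58  1.34 -1.48]
1 0.7 0.7 [ 0.19  0.1   1.74 -0.72  1.36 -1.39]
1 1.2 0 [ 0.1   0.01  1.66 -0.    1.47 -1.66]
1 1.2 0.72 [ 0.37  0.14  1.63 -0.71  1.54 -1.31]
1 1.2 0.96 [ 0.43  0.21  1.63 -0.92  1.61 -1.21]
1 1.2 1.2 None
1 1.6 0 [ 0.25  0.05  1.62 -0.    1.46 -1.51]
1 1.6 0.96 [ 0.56  0.3   1.53 -0.88  1.71 -1.15]
1 1.6 1.28 None
1 1.6 1.6 None
1 2.0 0 [ 0.38  0.13  1.6  -0.    1.4  -1.37]
1 2.0 1.2 None
1 2.0 1.6 None
1 2.0 2.0 None
-1 0.13 0 [-0.2   0.15  1.78 -0.    1.21  1.19]
-1 0.13 0.08 [-0.17  0.14  1.79 -0.08  1.18  1.25]
-1 0.13 0.1 [-0.16  0.14  1.79 -0.11  1.17  1.27]
-1 0.13 0.13 [-0.15  0.14  1.8  -0.13  1.17  1.29]
-1 0.7 0 [-0.08  0.03  1.72 -0.    1.39  1.31]
-1 0.7 0.42 [ 0.09  0.05  1.73 -0.43  1.33  1.57]
-1 0.7 0.56 [ 0.14  0.08  1.74 -0.58  1.34  1.67]
-1 0.7 0.7 [ 0.19  0.1   1.74 -0.72  1.36  1.76]
-1 1.2 0 [ 0.1   0.01  1.66 -0.    1.47  1.48]
-1 1.2 0.72 [ 0.37  0.14  1.63 -0.71  1.54  1.84]
-1 1.2 0.96 [ 0.43  0.21  1.63 -0.92  1.61  1.93]
-1 1.2 1.2 None
-1 1.6 0 [ 0.25  0.05  1.62 -0.    1.46  1.63]
-1 1.6 0.96 [ 0.56  0.3   1.53 -0.88  1.71  2.  ]
-1 1.6 1.28 None
-1 1.6 1.6 None
-1 2.0 0 [ 0.38  0.13  1.6  -0.    1.4   1.77]
-1 2.0 1.2 None
-1 2.0 1.6 None
-1 2.0 2.0 None
```

```bash
cat >> h.py <<'E'
def st(msg=""):
    o=get_obs();print(msg,"t%.1f"%o["time"],"p",o["position"].round(4),"F",o["wrist_force"].round(1),"open %.4f"%o["opening"],"ff %.1f"%o["finger_force"]);return o
E
python3 - <<'E'
from h import *
th=.13
q=hq(th,-1);n=R.from_rotvec(-BX*th).apply(Z)
reach(hpos(th)+.09*n,q);st()
cv2.imwrite("pics/w1.png",capture("wrist"))
move_linear(hpos(th),q,feed=.12);st()
gripper_close();o=st("closed")
E
```

```text
t2.6 p [0.5804 0.0114 0.2797] F [-0.4  0.2 -0.3] open 0.0855 ff 0.0
 t3.5 p [ 0.5832 -0.0008  0.1915] F [0.3 0.2 0.6] open 0.0856 ff 0.0
closed t4.2 p [ 5.825e-01 -5.000e-04  1.905e-01] F [-0.3  1.6  0.1] open 0.0082 ff 58.4
```

View pics/w1.png

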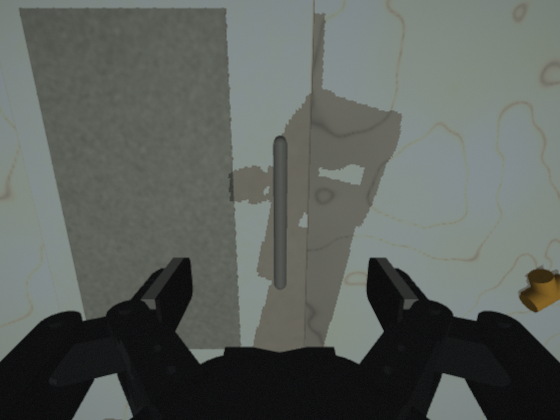

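```bash
python3 - <<'E'
from h import *
for th in np.arange(.26,1.31,.13):
    move_linear(hpos(th),hq(min(th*.8,.92),-1),feed=.12); o=st("%.2f"%th)
    if np.linalg.norm(o["wrist_force"])>60: print("high");break
cv2.imwrite("pics/s2.png",capture("scene"))
E
```

```text
0.26 t4.6 p [0.5805 0.0103 0.2168] F [-0.4  0.6  0.9] open 0.0080 ff 59.0
0.39 t5.0 p [0.5778 0.0242 0.2411] F [-0.4 -0.9 -0.3] open 0.0078 ff 59.2
0.52 t5.4 p [0.5746 0.0413 0.2636] F [ 0.2  0.  -0. ] open 0.0076 ff 59.2
0.65 t5.8 p [0.5707 0.0613 0.2839] F [-2.7 -1.2  2.8] open 0.0076 ff 59.0
0.78 t6.2 p [0.5665 0.0836 0.3013] F [-3.4 -2.4  3.8] open 0.0083 ff 59.3
0.91 t6.6 p [0.5619 0.108  0.3156] F [-4.  -2.4  4.5] open 0.0077 ff 59.4
1.04 t7.0 p [0.5569 0.1341 0.3266] F [-4.8 -1.9  4.4] open 0.0079 ff 59.4
1.17 t7.4 p [0.5517 0.1615 0.3342] F [-4.3 -0.8  7.1] open 0.0081 ff 59.2
1.30 t7.8 p [0.5464 0.1893 0.3383] F [-4.9 -0.1  7.4] open 0.0079 ff 59.0
```

View pics/s2.png

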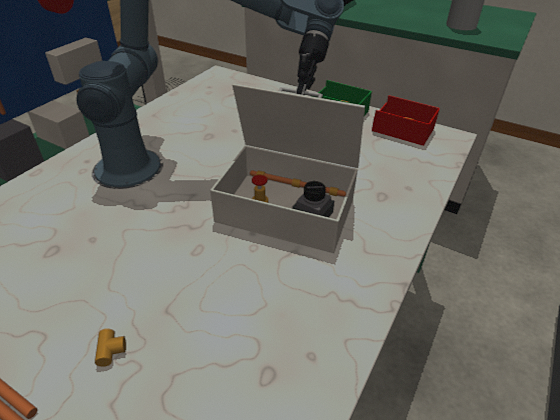

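```bash
cat >> h.py <<'E'
def push(th,gap=0,r=.19):
    tau=th-np.pi/2-.35; rt=R.from_rotvec(-BX*tau); tz=rt.apply(-Z); ty=rt.apply(BY)
    out=np.sin(th)*BY+np.cos(th)*Z
    c=HINGE+r*(-np.cos(th)*BY+np.sin(th)*Z)+(.002-gap)*out
    return c-.019*tz-.0145*ty, hq(tau,-1)
E
python3 - <<'E'
from h import *
np.set_printoptions(precision=2,suppress=True)
let_go();st("rel")
r=R.from_rotvec(-BX*.92);p=get_obs()["position"]
p=p-.11*r.apply(-Z);move_linear(p,feed=.2)
gripper_close()
p1=p.copy();p1[2]=.50;move_linear(p1,feed=.25);
a,q=push(1.25,.05)
up=a.copy();up[2]=.5
print(a,ik(a,q),ik(up,q),ik(*push(2.02)))
up=p1-BY*.33
reach(up,hq(0,-1));st("over")
reach(a,q);st("pre")
for th in list(np.arange(1.3,1.95,.15))+[1.95,1.98,2.0,2.02]:
    move_linear(*push(th),feed=.12);o=st("%.2f"%th)
    if np.linalg.norm(o["wrist_force"])>22: print("stop");break
cv2.imwrite("pics/s3.png",capture("scene"))
E
```

```text
rel t8.6 p [0.55 0.19 0.34] F [ 0.2 -0.   0.3] open 0.0853 ff 0.0
[0.57 0.08 0.29] [-0.3   0.14  1.7   0.58  1.64  1.02] [-0.3   0.04  1.43  0.63  1.95  1.24] [ 0.33  0.1   1.62 -0.1   1.44  1.72]
over t11.8 p [ 0.59 -0.05  0.5 ] F [-0.1 -0.   0.4] open -0.0001 ff 0.0
pre t12.8 p [0.57 0.08 0.29] F [-0.4 -0.4  0.3] open -0.0002 ff 0.0
1.30 t13.4 p [0.56 0.13 0.31] F [-0.6 -1.  -0.3] open 0.0004 ff 0.0
1.45 t13.8 p [0.55 0.16 0.32] F [ 0.4  1.2 -0. ] open 0.0001 ff 0.0
1.60 t14.2 p [0.55 0.19 0.32] F [ 0.9 -0.8  0.4] open -0.0000 ff 0.0
1.75 t14.7 p [0.54 0.22 0.32] F [ 0.8 -0.2 -0.1] open 0.0001 ff 0.0
1.90 t15.1 p [0.54 0.25 0.32] F [ 0.6  0.3 -0.9] open -0.0002 ff 0.0
1.95 t15.3 p [0.53 0.26 0.31] F [-0.3 -0.2  0.2] open 0.0003 ff 0.0
1.98 t15.6 p [0.53 0.27 0.31] F [ 0.1 -0.4  0.1] open -0.0001 ff 0.0
2.00 t15.8 p [0.53 0.27 0.31] F [ 0.8 -0.7  0.6] open -0.0000 ff 0.0
2.02 t16.1 p [0.53 0.27 0.31] F [ 1.7 -9.9  8.4] open -0.0005 ff 0.0
```

View pics/s3.png

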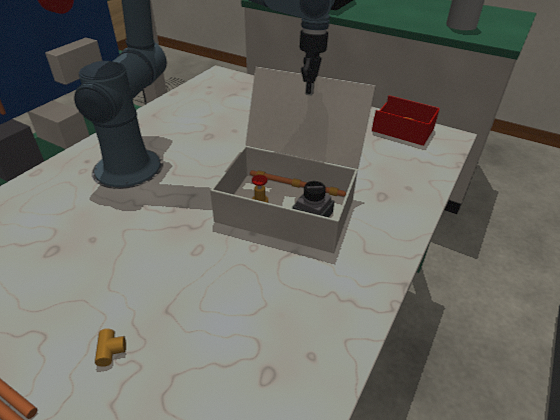

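```bash
python3 - <<'E'
from h import *
import json
move_linear(*push(2.04),feed=.05);st("2.04")
p=get_obs()["position"];move_linear(p-BY*.09,feed=.2);let_go()
reach([.64,.07,.40],hq(0,-1));st()
par=camera_params("wrist");im=capture("wrist");cv2.imwrite("pics/w4.png",im)
json.dump({k:np.array(v).tolist() for k,v in par.items()},open("w4.json","w"))
t=capture("top");cv2.imwrite("pics/t4.png",t);s=capture("scene");cv2.imwrite("pics/s4.png",s)
c=np.zeros((600,800,3),np.uint8)
c[:420,:560]=im;b=cv2.resize(t[150:295,200:260],None,fx=4,fy=4)[:600];c[:580,560:800]=b
d=cv2.resize(s[165:225,240:340],None,fx=3,fy=3);c[420:600,:300]=d
cv2.imwrite("pics/m4.png",cv2.convertScaleAbs(c,alpha=1.4,beta=10))
E
```

```text
2.04 t16.4 p [0.5339 0.2724 0.3125] F [  6.8 -20.9  13.8] open -0.0002 ff 0.0
 t18.5 p [0.6394 0.0706 0.3988] F [-0.6  1.3 -0.6] open 0.0852 ff 0.0
```

View pics/m4.png

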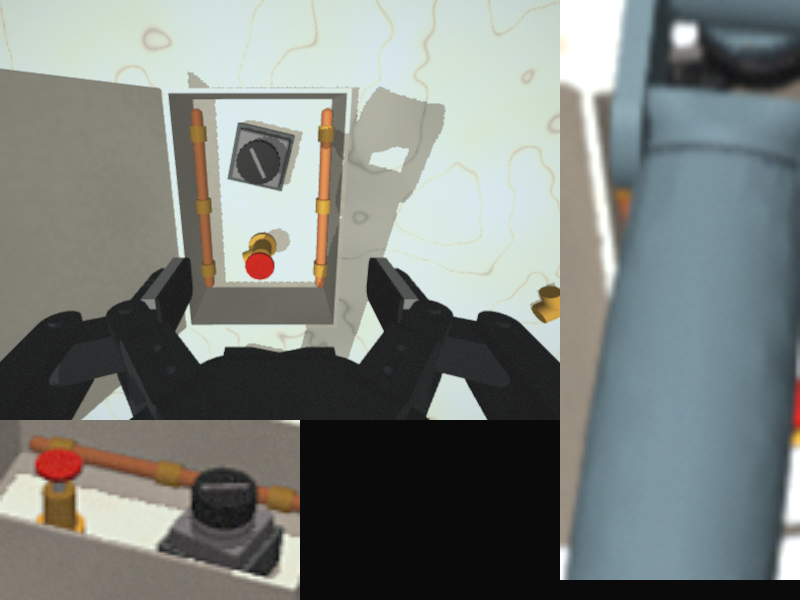

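```bash
cat >> h.py <<'E'
def capfit(im,par,zt,uv,rad,thr):
    """dark blob near uv: circle of the cap's top, its grey line, cradle/pot edges; world centre, line yaw"""
    g=cv2.cvtColor(im,cv2.COLOR_BGR2GRAY);m=np.zeros_like(g);cv2.circle(m,tuple(map(int,uv)),rad,255,-1)
    b=cv2.morphologyEx(cv2.bitwise_and(m,(g<thr).astype(np.uint8)*255),cv2.MORPH_CLOSE,np.ones((7,7)))
    cs=max(cv2.findContours(b,0,1)[0],key=cv2.contourArea);return g,b,cs
E
python3 - <<'E'
from h import *
import json
par=json.load(open("w4.json"));par["world_from_camera"]=np.array(par["world_from_camera"]);im=cv2.imread("pics/w4.png")
print(np.round(par["world_from_camera"],3).tolist(),par["cx"],par["cy"],par["vfov"])
g=cv2.cvtColor(im,cv2.COLOR_BGR2GRAY)
print(g[161,215:310:2]); print(g[115:200:2,258])
for z,uvs in((.111,[(258,161),(249,147),(267,178)]),(.118,[(168,92),(352,88),(336,324),(190,324)]),(.051,[(239,122),(300,139),(280,190),(228,178)]),(.094,[(260,265)])):
    for uv in uvs: print(z,uv,onz("wrist",uv,z,par).round(4))
E
```

```text
[[0.186, -0.942, -0.279, 0.71], [-0.983, -0.179, -0.051, 0.084], [-0.001, 0.283, -0.959, 0.523], [0.0, 0.0, 0.0, 1.0]] 279.1176847788863 207.90770180458898 70.54475659487423
[116 116 158 160 157 159 158 158  72  65  78  39  40  38  40  40  39  39
  38  38  87  95  49  37  38  38  37  35  35  36  37  36  46  62  56  36
  45  97 114 114 134 158 158 158 158 157 158 158]
[157 158 158 137 118 117  54  65  38  60  91  78  53  24  38  37  38  38
  39  39  37  37  50  83  95  95  90  72  44  35  37  35  37  35  34  74
 158 159 158 158 158 159 158]
0.111 (258, 161) [0.6515 0.1031 0.111 ]
0.111 (249, 147) [0.668  0.1183 0.111 ]
0.111 (267, 178) [0.6304 0.0868 0.111 ]
0.118 (168, 92) [0.7176 0.2301 0.118 ]
0.118 (352, 88) [0.7658 0.0009 0.118 ]
0.118 (336, 324) [ 0.4186 -0.0636  0.118 ]
0.118 (190, 324) [0.3748 0.1668 0.118 ]
0.051 (239, 122) [0.6961 0.1442 0.051 ]
0.051 (300, 139) [0.6886 0.0476 0.051 ]
0.051 (280, 190) [0.6033 0.0629 0.051 ]
0.051 (228, 178) [0.6071 0.1488 0.051 ]
0.094 (260, 265) [0.4866 0.0733 0.094 ]
```

```bash
python3 - <<'E'
from h import *
import json
reach([.651,.103,.22],hq(0,-1));st()
par=camera_params("wrist");im=capture("wrist");cv2.imwrite("pics/w5.png",im)
json.dump({k:np.array(v).tolist() for k,v in par.items()},open("w5.json","w"))
K,T=P("wrist",par)
w=K@(np.linalg.inv(T)@[.6515,.103,.111,1])[:3];print(w[:2]/w[2])
E
```

```text
t19.4 p [0.6519 0.1033 0.2219] F [ 0.4 -0.2 -0.4] open 0.0853 ff 0.0
[279.45919332 212.16276656]
```

View pics/w5.png

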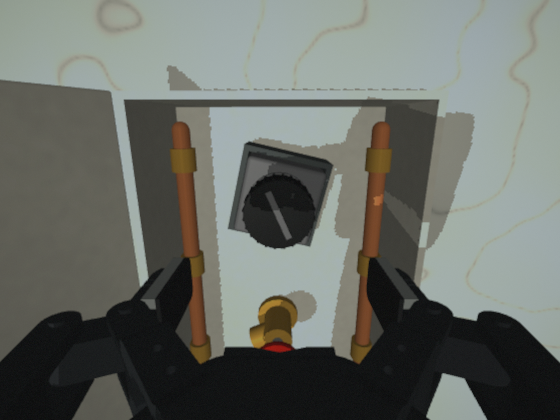

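```bash
python3 - <<'E'
from h import *
import json
par=json.load(open("w5.json"));par["world_from_camera"]=np.array(par["world_from_camera"]);im=cv2.imread("pics/w5.png")
g=cv2.cvtColor(im,cv2.COLOR_BGR2GRAY)
m=np.zeros_like(g);cv2.circle(m,(279,214),30,255,-1)
ln=((g>62)&(m>0)).astype(np.uint8)
n,lab,s,c=cv2.connectedComponentsWithStats(ln);i=1+np.argmax(s[1:,4]);print(s[i],c[i])
pts=np.argwhere(lab==i)[:,::-1].astype(np.float32)
r=cv2.minAreaRect(pts);print(r)
vx,vy,x0,y0=cv2.fitLine(pts,cv2.DIST_L2,0,.01,.01).ravel()
a=onz("wrist",(x0-20*vx,y0-20*vy),.111,par);b=onz("wrist",(x0+20*vx,y0+20*vy),.111,par)
print("line mid",onz("wrist",r[0],.111,par).round(4),"yaw",np.arctan2(*(b-a)[1::-1]))
# top face lower arc: dark->grey boundary going out from (279,214)
W=[]
for t in np.radians(np.arange(-10,191,5)):
    for k in range(26,48):
        u,v=279+k*np.cos(t),214+k*np.sin(t)
        if g[int(round(v)),int(round(u))]>58: W.append(onz("wrist",(u,v),.109,par)[:2]);break
W=np.array(W);A=np.c_[2*W,np.ones(len(W))];x=np.linalg.lstsq(A,(W**2).sum(1),rcond=None)[0];print("circ",x[:2].round(4),np.sqrt(x[2]+x[:2]@x[:2]).round(4))
C=np.array([onz("wrist",p,.012-.006+.045,par)[:2] for p in [(247,142),(333,164),(311,246),(229,228)]])
print(C.round(4),C.mean(0))
for i in range(4): d=C[(i+1)%4]-C[i];print(np.linalg.norm(d).round(4),np.arctan2(d[1],d[0])%(np.pi/2))
E
```

```text
[266 192  26  48 290] [278.96551724 216.94827586]
((278.263671875, 215.380126953125), (50.23567581176758, 6.289804458618164), 65.55604553222656)
line mid [0.6486 0.1035 0.111 ] yaw -2.5444909684129904
circ [0.6513 0.1032] 0.032
[[0.6977 0.1438]
 [0.6925 0.0566]
 [0.6024 0.0591]
 [0.6064 0.1485]] [0.64973414 0.10201989]
0.0873 1.5112167085384471
0.0901 1.5434883595185975
0.0895 1.5266304465374794
0.0914 1.518805261935926
```

```bash
cat >> h.py <<'E'
C0=np.array([.650,.103])
def cq(d): return quat(-Z,R.from_rotvec(Z*d).apply(-BY))
def at(z,c=C0): return np.array([c[0],c[1],z])
E
python3 - <<'E'
from h import *
move_linear(at(.098),cq(0),feed=.1);st("down")
gripper_close();o=st("closed");print(o["moment"])
for i in range(1,4):
    reach(at(.098+.0006*i),cq(.15*i));o=st("turn %.2f"%(.15*i));print(o["moment"].round(2),o["joint_positions"][5].round(3))
E
```

```text
down t20.8 p [0.6507 0.103  0.099 ] F [0.6 0.  1.1] open 0.0853 ff 0.0
closed t21.2 p [0.6503 0.1033 0.099 ] F [-1.7  0.6  4.3] open 0.0583 ff 63.3
[0.28753236 0.27229982 0.00592437]
turn 0.15 t21.4 p [0.6504 0.1031 0.099 ] F [-1.2  0.3  2.7] open 0.0582 ff 64.6
[0.21 0.07 0.15] 1.222
turn 0.30 t21.7 p [0.6501 0.1029 0.0991] F [ 0.8 -0.1  1. ] open 0.0583 ff 64.8
[ 0.11 -0.05  0.14] 1.074
turn 0.45 t22.0 p [0.6497 0.1027 0.0993] F [ 0.6 -1.2 -1.1] open 0.0580 ff 65.4
[-0.16 -0.04  0.04] 0.925
```

```bash
python3 - <<'E'
from h import *
cv2.imwrite("pics/wa.png",capture("wrist"))
for d in (.8,1.15,1.5,1.85):
    reach(at(.098+.003*d/1.6),cq(d));o=st("turn %.2f"%d);print(o["moment"].round(2),o["joint_positions"][5].round(3))
pause(.3);st()
im=np.hstack([cv2.imread("pics/wa.png")[:,80:480],capture("wrist")[:,80:480]])
cv2.imwrite("pics/wb.png",cv2.convertScaleAbs(im,alpha=1.4))
E
```

```text
turn 0.80 t22.4 p [0.6503 0.1033 0.0999] F [1.6 2.  1. ] open 0.0583 ff 65.5
[ 0.35 -0.12  0.  ] 0.574
turn 1.15 t22.9 p [0.6496 0.1037 0.1008] F [-2.6  3.2  5.4] open 0.0578 ff 65.9
[0.46 0.46 0.11] 0.223
turn 1.50 t23.3 p [0.6493 0.1034 0.101 ] F [-4.6  2.5  5.5] open 0.0583 ff 65.9
[0.43 0.69 0.01] -0.126
turn 1.85 t23.7 p [0.6488 0.1035 0.101 ] F [-4.6  4.1  4.1] open 0.0585 ff 65.7
[ 0.45  0.79 -0.02] -0.477
 t24.0 p [0.6487 0.1034 0.101 ] F [-4.2  2.1  3.8] open 0.0586 ff 65.7
```

View pics/wb.png

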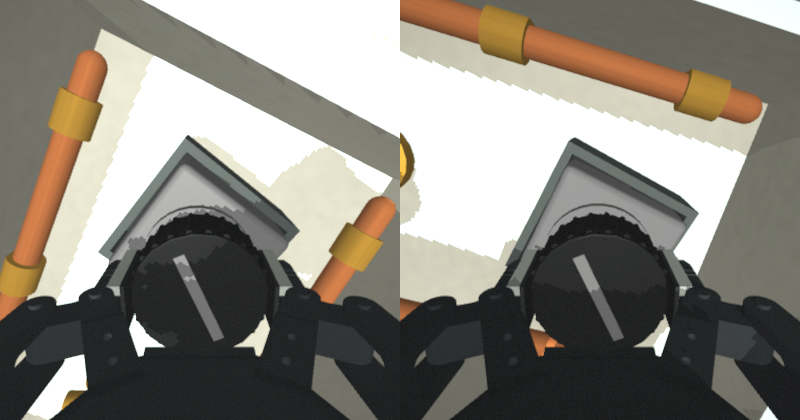

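```bash
python3 - <<'E'
from h import *
p=get_obs()["position"]
for z in (.105,.110,.116):
    move_linear(at(z),cq(1.85),feed=.04);pause(.2);o=st("%.3f"%z)
E
```

```text
0.105 t24.5 p [0.6494 0.1031 0.1045] F [-4.   2.  -0.1] open 0.0583 ff 65.3
0.110 t25.0 p [0.65   0.1031 0.1101] F [-3.1  2.2 -0.3] open 0.0580 ff 65.2
0.116 t25.5 p [0.65   0.103  0.1163] F [-4.4  2.1  1. ] open 0.0580 ff 65.4
```

```bash
python3 - <<'E'
from h import *
move_linear(at(.147),cq(1.85),feed=.06);pause(.4);st()
a=capture("wrist")[:,80:480];s=capture("scene");cv2.imwrite("pics/s9.png",s)
b=cv2.resize(s[130:235,240:340],None,fx=4,fy=4)
c=np.hstack([a,b]);cv2.imwrite("pics/f.png",cv2.convertScaleAbs(c,alpha=1.4));print(c.shape)
E
```

```text
t26.6 p [0.6499 0.103  0.1467] F [ 0.1  0.4 -0.3] open 0.0580 ff 65.3
(420, 800, 3)
```

View pics/f.png

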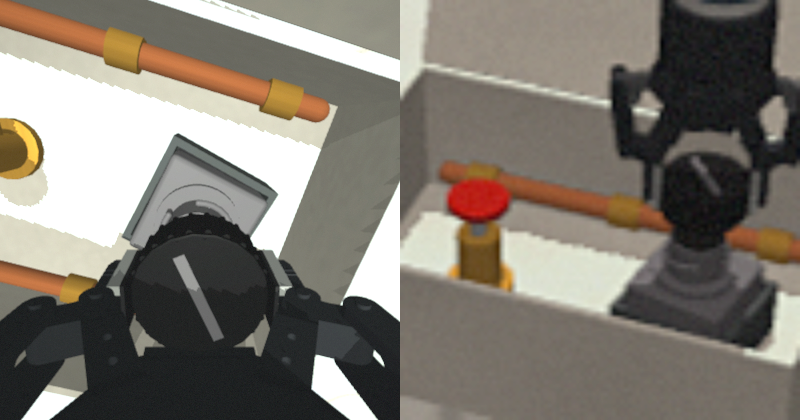

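```bash
python3 -c "
from h import *
st();print(hand_in())"
```

```text
t26.7 p [0.65   0.103  0.1469] F [-0.4 -0.4 -0.3] open 0.0582 ff 65.3
the job is handed in; nothing more can be done
None
```

The job is handed in at 26.7 s: the door is open at its end stop, and the cap is unscrewed and held level in the gripper, about 24 mm above the neck by my estimate; the pot is still down in its cradle.

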